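Ready the terminal-compound station beside the battery cabinet

ROBOT

A 6-joint arm with a two-finger parallel gripper is mounted at the origin on the work surface. World frame = base frame: x ahead of the robot, y to its left, z up, the work surface at z = 0. Lengths are in m, angles in rad, forces in N, time in s.
With the tool pointing down it reaches from about 0.25 to 0.725 m from the base axis. Payload 4 kg.
Tool frame: the origin (TCP) lies between the finger pads; the fingertips stand 17 mm ahead of it and the grasp point (between the pads) lies 2 mm behind it; z points along the fingers, x is the direction in which the jaws open and shut, and the axes are right-handed (so a half turn about z gives the same grasp; the last joint's range is limited). The gripper opens to 85 mm and grips with 20 to 120 N. Pads are 22 mm wide; open, the fingers measure 114 mm over their backs; the gripper's body (76 mm by 85 mm) begins 54 mm behind the grasp point. The pads swing forward as they close: fully open they stand 13 mm farther back than shut.
Start: joints at [-1.228, 0.241, 0.005, 1.335, 0, 1.571], TCP at [0.168, -0.471, 0.209] pointing down, gripper open.
Joint ranges: [-2.72, 2.72], [-1.05, 1.87], [-1.09, 1.28], [-1.99, 2.15], [-1.42, 1.44], [-3.14, 3.14]. Speed limits (rad/s): [2.79, 2.79, 3.14, 3.14, 3.14, 3.14].

INTERFACE

Orientations are given as a unit quaternion [x, y, z, w].
In Python, from workcell import telemetry, cams, workorder gives the robot as it stands. The module is installed in compiled form; this text tells all that it offers.
- The arm moves only by the tool apply_moves, never from a script. Its argument "moves" is a list that holds one entry, the list of rows, each a list of 4 numbers: the shift along the tool's x, y, z in mm, then the turn about the tool's z in degrees. A call has exactly 10 rows; each row shifts and turns the pose as measured when the row begins, along the tool's axes as they then stand; what a row does not reach is not made up. A row lasts 1/10 s, in which the tool goes at most 50 mm and 8.59 degrees, less where a joint would pass 70% of its speed; a pose out of reach is approached as far as the arm can. A call with a gripper value outside its range is refused whole. "hand" is the gripper's target within -1 to 1 (fully open at 1, half-way at 0, shut at -1), set as the call begins (left out, the last holds). The fingers move at their own pace and stop on an object; the grip force is fixed at half the most. Time passes only in rows, so rows that do not move let the fingers close, or fill a call up. It gives the time, the measured TCP pose, the force and the opening at its end, in the units of the state.
- telemetry.get_obs(): the state, without advancing time (a new reading comes with each control period).
- cams.camera(name): name is "side" or "top"; returns a dict with "color" (400x640x3 uint8, red, green, blue), "fovy" (degrees; the focal length in pixels is half the picture's height over the tangent of half this angle, whatever the lens; pixels are square), "cx", "cy" (the principal point, pixels), "camera_from_world" (4x4, takes a point from world to camera coordinates). Camera axes: x right, y down, z forward; pixel columns grow to the right and rows downward; lengths in m; the calibration is good to about 2 mm. A picture is of the moment at which its call begins. There is no depth.
- workorder.job_done(): hands the job in, once; it reports no verdict.
The state is a dict: "clock": time; "joint_pos": joint angles; "joint_vel": joint speeds; "tau": joint torques, N m; "eef_pos": TCP position; "tool_rot": TCP orientation; "ft_force": force on the tool from outside, world axes, zero at the start; "ft_torque": the same for the moment, N m; "grip_width": finger opening in m.
Only numpy, scipy, OpenCV 4.12 (cv2) and the standard library are available. Lean on these libraries where they do the work, as an engineer would, in place of code of your own. Each camera call takes 0.05 s, during which the arm holds its last target. There are 200 camera calls.

TASK

Get the terminal-compound station ready for the battery job: roll each tin round on its turning seat with a fingertip until its label faces straight to the front of the stand, and lay one brush flat across each of the three notched rests along the stand's front, in the notches. Keep the tins upright in their seats and leave the battery, the tape and the connector alone.

Things in the scene. Friction and masses are not known exactly. Their poses are not given: they have to be found in the camera images.
- stand: fixed galvanised stand; base plate 230 (x) x 440 (y) x 8 mm on the bench; origin at the centre of its underside, -x is its front (towards the robot), z up; yaw within 0.12 rad. Carries three turning seats in a row (155 mm apart along y, axes at x = +55 mm) and, 125 mm in front of each seat axis, a narrow raised brush rest
- rest1 (a point): left (+y) brush rest, before the left (+y) seat: two steel uprights 10 mm thick, 27 mm either side (stand y) of this point, which is midway at the height of the notch floors, 60 mm above the bench. Notches 26 mm wide (stand x), cheeks 10 mm high. A brush lies across both uprights, its length along stand y, either way round
- front1 (a point): point fixed on the stand, straight in front (-x) of the axis of the left (+y) seat, 48 mm from that axis and 82.5 mm above the bench: where the middle of the label of the tin on that seat should be
- rest2 (a point): middle brush rest, before the middle seat: two steel uprights 10 mm thick, 27 mm either side (stand y) of this point, which is midway at the height of the notch floors, 60 mm above the bench. Notches 26 mm wide (stand x), cheeks 10 mm high. A brush lies across both uprights, its length along stand y, either way round
- front2 (a point): point fixed on the stand, straight in front (-x) of the axis of the middle seat, 48 mm from that axis and 82.5 mm above the bench: where the middle of the label of the tin on that seat should be
- rest3 (a point): right (-y) brush rest, before the right (-y) seat: two steel uprights 10 mm thick, 27 mm either side (stand y) of this point, which is midway at the height of the notch floors, 60 mm above the bench. Notches 26 mm wide (stand x), cheeks 10 mm high. A brush lies across both uprights, its length along stand y, either way round
- front3 (a point): point fixed on the stand, straight in front (-x) of the axis of the right (-y) seat, 48 mm from that axis and 82.5 mm above the bench: where the middle of the label of the tin on that seat should be
- seat1 (a joint): turn of the left (+y) seat about its upright axis (rad, any value, no limit, not tied to the tin's label): a round cup 109 mm wide, floor 40 mm and lip top 50 mm above the bench, 2.5 mm of play round the tin. Turns freely (under 0.5 N at the tin's edge), stays where left. A fingertip pressed lightly on the tin's side above the lip and moved round carries tin and seat along
- tin1_mid (a point): centre, half-way up, of the round metal tin upright in the left (+y) seat (may be absent): 96 mm in diameter, 85 mm high, 0.4 to 0.75 kg, smooth, too wide to grip. Its z is up; a paper label is centred on its own -x side, and a white 18 mm strip runs from the label up over the lid to near its centre, so it shows from above
- tin1_label (a point): middle of the label of that tin, on its side, half-way up (48 mm from the tin's axis); absent if the tin is
- seat2 (a joint): turn of the middle seat about its upright axis (rad, any value, no limit, not tied to the tin's label): a round cup 109 mm wide, floor 40 mm and lip top 50 mm above the bench, 2.5 mm of play round the tin. Turns freely (under 0.5 N at the tin's edge), stays where left. A fingertip pressed lightly on the tin's side above the lip and moved round carries tin and seat along
- tin2_mid (a point): centre, half-way up, of the round metal tin upright in the middle seat (may be absent): 96 mm in diameter, 85 mm high, 0.4 to 0.75 kg, smooth, too wide to grip. Its z is up; a paper label is centred on its own -x side, and a white 18 mm strip runs from the label up over the lid to near its centre, so it shows from above
- tin2_label (a point): middle of the label of that tin, on its side, half-way up (48 mm from the tin's axis); absent if the tin is
- seat3 (a joint): turn of the right (-y) seat about its upright axis (rad, any value, no limit, not tied to the tin's label): a round cup 109 mm wide, floor 40 mm and lip top 50 mm above the bench, 2.5 mm of play round the tin. Turns freely (under 0.5 N at the tin's edge), stays where left. A fingertip pressed lightly on the tin's side above the lip and moved round carries tin and seat along
- tin3_mid (a point): centre, half-way up, of the round metal tin upright in the right (-y) seat (may be absent): 96 mm in diameter, 85 mm high, 0.4 to 0.75 kg, smooth, too wide to grip. Its z is up; a paper label is centred on its own -x side, and a white 18 mm strip runs from the label up over the lid to near its centre, so it shows from above
- tin3_label (a point): middle of the label of that tin, on its side, half-way up (48 mm from the tin's axis); absent if the tin is
- brush1_mid (a point): grip point of a flat wooden brush, 124 mm long, 16 mm thick, 80 g, lying flat on the bench at the start; x runs along the handle to the bristles, z through its thickness; the point is at mid-thickness. The handle, 18 mm wide, runs from x = -56 to +46 mm, the 34 mm wide head from there to +68 mm. It balances about 2 mm from this point towards the head
- brush2_mid (a point): grip point of a flat wooden brush, 124 mm long, 16 mm thick, 80 g, lying flat on the bench at the start; x runs along the handle to the bristles, z through its thickness; the point is at mid-thickness. The handle, 18 mm wide, runs from x = -56 to +46 mm, the 34 mm wide head from there to +68 mm. It balances about 2 mm from this point towards the head
- brush3_mid (a point): grip point of a flat wooden brush, 124 mm long, 16 mm thick, 80 g, lying flat on the bench at the start; x runs along the handle to the bristles, z through its thickness; the point is at mid-thickness. The handle, 18 mm wide, runs from x = -56 to +46 mm, the 34 mm wide head from there to +68 mm. It balances about 2 mm from this point towards the head
- battery: bystander: small grey battery block with a red lid, 100 x 70 x 101 mm, origin under its centre; leave alone
- tape: bystander: black ring of tape, 84 mm across, 20 mm high, origin under its centre; leave alone
- connector: bystander: black connector housing 75 x 45 x 30 mm, origin under its centre; leave alone
Mind the look-alikes: they are no part of the job. What is shaped like the part that bears tin1_mid but brown or pink is not meant.

How it is judged:
At the end, for the whole second after the job is handed in: Each tin upright and still in its seat, label middle within 15 mm of its front point; on each of the three rests a brush lying still in the notches: grip point within 22 mm of the rest point in plan and 65 to 72 mm above the bench, length within 0.2 rad of the stand y, either way round (horizontal distance between tin1_label and front1 below 0.015 m and angle between each of tin1_mid, tin2_mid, tin3_mid's own z axis and vertical below 0.06 rad and height (world z) of each of tin1_mid, tin2_mid, tin3_mid below 0.0885 m and linear speed of each of tin1, tin2, tin3 below 0.02 m/s and angular speed of each of tin1, tin2, tin3 below 0.15 rad/s and ((horizontal distance between brush1_mid and rest1 below 0.022 m and height (world z) of brush1_mid between 0.065 and 0.072 m and angle between the x axis of brush1_mid and the y axis of stand, either way round below 0.2 rad and linear speed of brush1 below 0.02 m/s) or (horizontal distance between brush2_mid and rest1 below 0.022 m and height (world z) of brush2_mid between 0.065 and 0.072 m and angle between the x axis of brush2_mid and the y axis of stand, either way round below 0.2 rad and linear speed of brush2 below 0.02 m/s) or (horizontal distance between brush3_mid and rest1 below 0.022 m and height (world z) of brush3_mid between 0.065 and 0.072 m and angle between the x axis of brush3_mid and the y axis of stand, either way round below 0.2 rad and linear speed of brush3 below 0.02 m/s)) and horizontal distance between tin2_label and front2 below 0.015 m and ((horizontal distance between brush1_mid and rest2 below 0.022 m and height (world z) of brush1_mid between 0.065 and 0.072 m and angle between the x axis of brush1_mid and the y axis of stand, either way round below 0.2 rad and linear speed of brush1 below 0.02 m/s) or (horizontal distance between brush2_mid and rest2 below 0.022 m and height (world z) of brush2_mid between 0.065 and 0.072 m and angle between the x axis of brush2_mid and the y axis of stand, either way round below 0.2 rad and linear speed of brush2 below 0.02 m/s) or (horizontal distance between brush3_mid and rest2 below 0.022 m and height (world z) of brush3_mid between 0.065 and 0.072 m and angle between the x axis of brush3_mid and the y axis of stand, either way round below 0.2 rad and linear speed of brush3 below 0.02 m/s)) and horizontal distance between tin3_label and front3 below 0.015 m and ((horizontal distance between brush1_mid and rest3 below 0.022 m and height (world z) of brush1_mid between 0.065 and 0.072 m and angle between the x axis of brush1_mid and the y axis of stand, either way round below 0.2 rad and linear speed of brush1 below 0.02 m/s) or (horizontal distance between brush2_mid and rest3 below 0.022 m and height (world z) of brush2_mid between 0.065 and 0.072 m and angle between the x axis of brush2_mid and the y axis of stand, either way round below 0.2 rad and linear speed of brush2 below 0.02 m/s) or (horizontal distance between brush3_mid and rest3 below 0.022 m and height (world z) of brush3_mid between 0.065 and 0.072 m and angle between the x axis of brush3_mid and the y axis of stand, either way round below 0.2 rad and linear speed of brush3 below 0.02 m/s))); the robot touches nothing.
It fails at once if the battery is disturbed (moved more than 40 mm) (distance of battery from where it was at the start of the episode above 0.04 m).
It fails at once if the tape is disturbed (moved more than 40 mm) (distance of tape from where it was at the start of the episode above 0.04 m).
It fails at once if the connector is disturbed (moved more than 40 mm) (distance of connector from where it was at the start of the episode above 0.04 m).
It fails at once if a tin is tipped over (more than 0.5 rad) (angle between any of tin1_mid, tin2_mid, tin3_mid's own z axis and vertical above 0.5 rad).
Of tin1, tin2, tin3 only 2 to 3 are there at a start; the rules pass over those that are not, and their reading is None.
At some moment in a run one of brush1, brush2, brush3 may be knocked a few centimetres aside while the robot is not near it.
Once in a run the grip may slacken for a moment while it holds something.
It also fails if it takes over 210 s, if anything falls off the work surface, if the arm or the gripper's body presses on something with over 40 N, if the wrist force passes 120 N, or if a joint passes its speed limit or range.

## Working session

There is one attempt and no reset: what is moved stays moved. The work goes in short steps, Python scripts to look and compute and a tool call to move; the robot and the scene stay as the last step left them, time stands still between calls to the robot, and variables do not carry over. Pictures are saved under pics/ and viewed, about 12 in all and at most 16, crops included, and the job is handed in when it is done.

Besides the shell and the picture viewer there is one more tool, called after "Call:" by a JSON object that holds its "method" and its "body". apply_moves: Moves the arm, as the interface text tells. Its arguments: {"type":"object","properties":{"moves":{"type":"array"},"hand":{"type":"number"}},"required":["moves"]}

```bash
mkdir -p pics; cat > h.py <<'E'
import numpy as np, cv2
from workcell import telemetry, cams, workorder
def cam(n,name=None):
    c=cams.camera(n); im=c["color"]; h=im.shape[0]
    f=h/2/np.tan(np.radians(c["fovy"])/2)
    if name: cv2.imwrite(f"pics/{name}.png",im[:,:,::-1])
    return dict(im=im,f=f,cx=c["cx"],cy=c["cy"],T=np.array(c["camera_from_world"]))
def proj(c,p):
    q=c["T"]@np.append(p,1); return np.array([c["f"]*q[0]/q[2]+c["cx"],c["f"]*q[1]/q[2]+c["cy"]])
def ray(c,u,v,z):
    R=c["T"][:3,:3]; o=-R.T@c["T"][:3,3]; d=R.T@np.array([(u-c["cx"])/c["f"],(v-c["cy"])/c["f"],1])
    return o+d*(z-o[2])/d[2]
E
python3 - <<'E'
from h import *
o=telemetry.get_obs(); print(o["clock"],o["eef_pos"],o["tool_rot"],o["ft_force"],o["grip_width"])
for n in("top","side"):
    c=cam(n,n+"0"); R=c["T"][:3,:3]; print(n,c["f"],c["cx"],c["cy"],-R.T@c["T"][:3,3],R.round(3).tolist())
E
```

```text
0.0 [ 0.16783004 -0.47026957  0.20791799] [ 8.17352593e-01 -5.76136838e-01 -8.46135778e-04 -6.05110772e-04] [ 0.32652667 -0.83623231  0.41561755] 0.08533962005233942
top 436.07625851171366 322.0918809245361 196.39553635564798 [ 0.35253537 -0.00462579  1.30038918] [[-0.018, -1.0, -0.014], [-0.98, 0.02, -0.196], [0.196, 0.011, -0.98]]
side 426.8925521339814 323.4653061145327 202.26982621589195 [0.30883    0.8096551  0.70176081] [[-0.938, -0.345, -0.01], [-0.198, 0.56, -0.804], [0.283, -0.753, -0.594]]
```

View pics/top0.png

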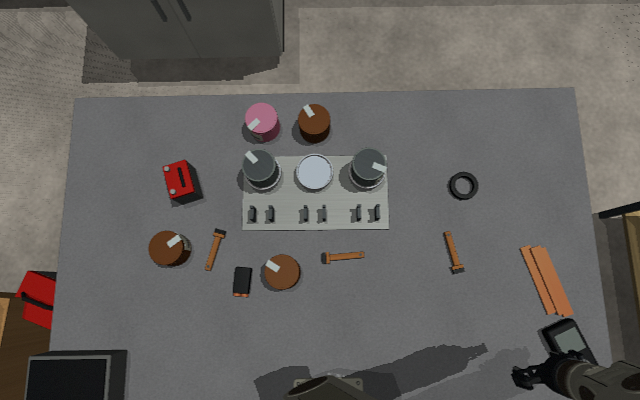

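View pics/side0.png

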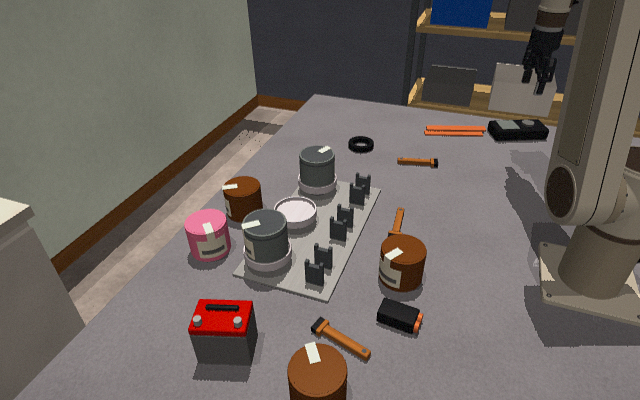

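Top view: grey tins sit on the left (258,170) and right (368,167) seats, and the middle seat (314,172) is empty. The brushes are at (215,250), (343,257) and (453,252). The stand spans about (243..389, 155..230). The brown and pink tins are decoys.

```bash
cat >> h.py <<'E'
def brushes(c,zt=0.016,lo=(200,225),boxes=None):
    hsv=cv2.cvtColor(c["im"],cv2.COLOR_RGB2HSV)
    m=cv2.inRange(hsv,(4,110,60),(22,255,255)); out=[]
    for k in cv2.findContours(m,cv2.RETR_EXTERNAL,cv2.CHAIN_APPROX_NONE)[0]:
        (u,v),(w,h),a=cv2.minAreaRect(k)
        L,S=max(w,h),min(w,h)
        if 15<L<60 and 3<S<16 and L/S>2.0:
            pts=np.array([ray(c,*p,zt)[:2] for p in k[:,0,:]])
            (x,y),(a1,a2),an=cv2.minAreaRect((pts*1000).astype(np.float32))
            an=an if a1>a2 else an+90
            d=np.array([np.cos(np.radians(an)),np.sin(np.radians(an))])
            ctr=np.array([x,y])/1000
            # head: darker end
            g=[]
            for s in(1,-1):
                q=proj(c,np.append(ctr+s*d*0.062,zt)); 
                g.append(c["im"][int(q[1])-1:int(q[1])+2,int(q[0])-1:int(q[0])+2].mean())
            if g[1]<g[0]: d=-d
            out.append((np.round([u,v],0).tolist(),ctr.round(4).tolist(),[round(max(a1,a2)),round(min(a1,a2))],round(float(np.degrees(np.arctan2(d[1],d[0]))),1),np.round(g).tolist()))
    return out
def tins(c,z=0.125):
    hsv=cv2.cvtColor(c["im"],cv2.COLOR_RGB2HSV); out=[]
    w=cv2.inRange(hsv,(0,0,165),(180,60,255))
    return w
E
python3 - <<'E'
from h import *
c=cam("top")
for b in brushes(c): print(b)
im=c["im"]
cv2.imwrite("pics/crop.png",cv2.resize(im[140:240,230:400],None,fx=4.5,fy=4.5,interpolation=cv2.INTER_CUBIC)[:,:,::-1])
for p in [(243,230),(389,229),(388,155),(300,162),(378,202)]: print(p,im[p[1]-2,p[0]-3],ray(c,*p,0.008).round(4))
E
```

```text
([14.0, 364.0], [0.1454, 0.8852], [83, 37], 102.8, [47.0, 87.0])
([23.0, 331.0], [0.2346, 0.8688], [111, 14], -81.1, [92.0, 50.0])
([344.0, 258.0], [0.4264, -0.0517], [111, 32], 88.9, [46.0, 99.0])
([212.0, 251.0], [0.4533, 0.3363], [112, 32], -20.9, [103.0, 39.0])
([453.0, 249.0], [0.4441, -0.371], [111, 32], -171.9, [105.0, 47.0])
(243, 230) [ 99 100 101] [0.5138 0.2471 0.008 ]
(389, 229) [157 160 155] [ 0.5084 -0.1878  0.008 ]
(388, 155) [105 105 106] [ 0.7369 -0.1956  0.008 ]
(300, 162) [144 148 141] [0.7204 0.0753 0.008 ]
(378, 202) [151 155 150] [ 0.5906 -0.1586  0.008 ]
```

View pics/crop.png

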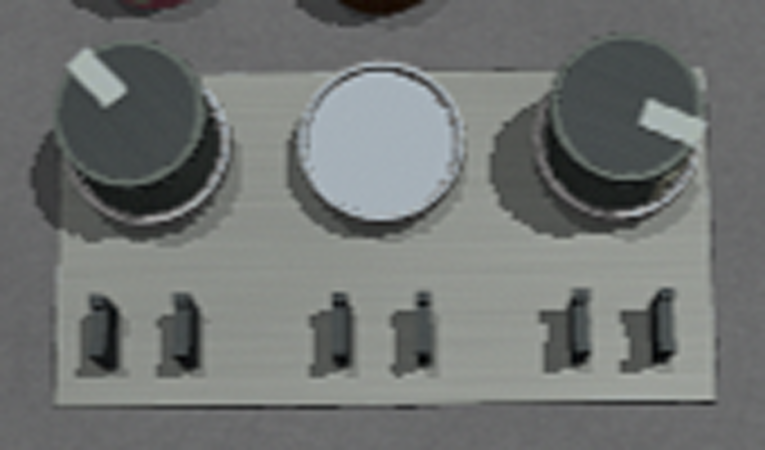

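```bash
python3 - <<'E'
from h import *
c=cam("top")
k=lambda u,v:(230+(u+.5)/4.5-.5,140+(v+.5)/4.5-.5)
fl=ray(c,*k(57,403),.008);fr=ray(c,*k(717,400),.008);print("front corners",fl,fr,np.linalg.norm(fl-fr))
yv=(fl-fr)[:2]/np.linalg.norm((fl-fr)[:2]); xv=np.array([yv[1],-yv[0]]); print("yaw",np.arctan2(xv[1],xv[0]))
cup=ray(c,*k(381,142),.05); print("cup2",cup)
ctr=(fl+fr)[:2]/2+xv*.115; print("ctr",ctr,"from cup",cup[:2]-xv*.055)
c0=(ctr+cup[:2]-xv*.055)/2
for i,s in((1,.155),(2,0),(3,-.155)):
    print(i,"axis",(c0+xv*.055+yv*s).round(4),"rest",(c0-xv*.07+yv*s).round(4))
for n,l,o,i in(("t1",(128,113),(82,58),(112,95)),("t3",(627,108),(700,131),(645,114))):
    L=ray(c,*k(*l),.125);O=ray(c,*k(*o),.125);d=(O-L)[:2];I=ray(c,*k(*i),.125); e=(O-I)[:2]
    print(n,L,np.degrees(np.arctan2(d[1],d[0])),np.degrees(np.arctan2(e[1],e[0])))
E
```

```text
front corners [0.51634405 0.24933724 0.008     ] [ 0.50990247 -0.18766898  0.008     ] 0.43705369595922117
yaw -0.014739188227086562
cup2 [0.67944423 0.03064186 0.05      ]
ctr [0.62811077 0.02913918] from cup [0.6244502  0.03145248]
1 axis [0.6836 0.1845] rest [0.5586 0.1863]
2 axis [0.6813 0.0295] rest [0.5563 0.0313]
3 axis [ 0.679  -0.1255] rest [ 0.554  -0.1237]
t1 [0.6817651  0.18546301 0.125     ] 38.89574203633645 38.06164367717647
t3 [ 0.67831571 -0.12413083  0.125     ] -109.41974064186152 -109.09411048781469
```

Call:
{"method": "apply_moves", "body": {"moves": [[[0,0,0,-8],[0,0,0,-8],[0,0,0,-8],[0,0,0,-8],[0,0,0,-8],[0,0,0,-8],[0,0,0,-8],[0,0,0,-8],[0,0,0,-6],[0,0,0,0]]], "hand": -1}}

```text
clock: 1.2
eef_pos: [0.1672, -0.4685, 0.2054]
tool_rot: [1.0, 0.022, -0.001, -0.004]
ft_force: [0.0, 0.5, 0.3]
grip_width: -0.0001
```

Call:
{"method": "apply_moves", "body": {"moves": [[[40,-29,0,3],[48,-35,0,0],[48,-35,0,0],[48,-35,0,0],[48,-35,0,0],[48,-35,0,0],[48,-35,0,0],[48,-35,0,0],[40,-30,0,0],[0,0,0,0]]]}}

```text
clock: 2.2
eef_pos: [0.5421, -0.2071, 0.2039]
tool_rot: [1.0, -0.023, -0.001, -0.003]
ft_force: [-0.3, -1.1, -0.3]
grip_width: 0.0003
```

Call:
{"method": "apply_moves", "body": {"moves": [[[30,-26,0,-2],[28,-25,0,0],[0,0,30,0],[0,0,30,0],[0,0,30,0],[0,0,15,0],[0,0,0,0],[0,0,0,0],[0,0,0,0],[0,0,0,0]]]}}

```text
clock: 3.2
eef_pos: [0.6036, -0.1563, 0.096]
tool_rot: [1.0, -0.013, -0.001, -0.002]
ft_force: [-0.1, -0.1, 0.5]
grip_width: -0.0002
```

Call:
{"method": "apply_moves", "body": {"moves": [[[10,0,0,0],[3,0,0,0],[2,0,0,0],[2,0,0,0],[2,0,0,0],[2,0,0,0],[2,0,0,0],[0,0,0,0],[0,0,0,0],[0,0,0,0]]]}}

```text
clock: 4.2
eef_pos: [0.6291, -0.158, 0.1006]
tool_rot: [1.0, -0.014, 0.002, -0.001]
ft_force: [-0.3, 0.6, -0.6]
grip_width: -0.0001
```

```bash
python3 - <<'E'
from h import *
c=cam("top"); d=cam("side")
a=cv2.resize(c["im"][130:230,320:440],(600,500),interpolation=cv2.INTER_CUBIC)
b=cv2.resize(d["im"][110:230,260:400],None,fx=3.5,fy=3.5,interpolation=cv2.INTER_CUBIC)
b=cv2.resize(d["im"][110:230,270:400],(200,184)); cv2.imwrite("pics/c4.png",np.hstack([a,np.vstack([b,np.zeros((316,200,3),np.uint8)])])[:,:,::-1])
E
```

```text
(no output)
```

View pics/c4.png

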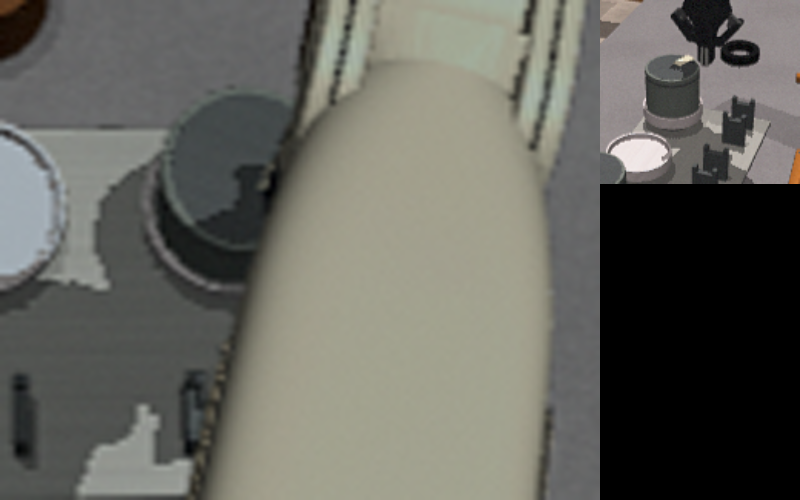

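Call:
{"method": "apply_moves", "body": {"moves": [[[-1.8,-6,0,0],[-1,-6,0,0],[-0.5,-6,0,0],[0,-6,0,0],[0.8,-6,0,0],[1.5,-6,0,0],[2,-6,0,0],[2.6,-5.6,0,0],[3,-5.3,0,0],[0,0,0,0]]]}}

```text
clock: 5.3
eef_pos: [0.6333, -0.0983, 0.1001]
tool_rot: [1.0, -0.013, -0.002, -0.002]
ft_force: [-3.0, 1.8, 0.5]
grip_width: -0.0001
```

Call:
{"method": "apply_moves", "body": {"moves": [[[-15,0,0,0],[-30,0,0,0],[-40,0,-10,0],[-45,0,-30,0],[-45,0,-30,0],[-45,0,-30,0],[-45,0,0,0],[-45,0,0,0],[0,0,0,0],[0,0,0,0]]]}}

```text
clock: 6.3
eef_pos: [0.3372, -0.0945, 0.1966]
tool_rot: [1.0, -0.013, 0.015, 0.003]
ft_force: [0.3, -0.3, 0.6]
grip_width: -0.0003
```

```bash
cat >> h.py <<'E'
AX={1:(.6826,.1850),3:(.6787,-.1248)}
def strip(c,i):
    p=proj(c,np.array([*AX[i],.125])); im=c["im"].astype(int)
    H,W=im.shape[:2]; vv,uu=np.mgrid[0:H,0:W]; r=np.hypot(uu-p[0],vv-p[1])
    m=(im.min(2)>130)&(r<20)
    n,lab,st,ce=cv2.connectedComponentsWithStats(m.astype(np.uint8))
    res=[]
    for j in range(1,n):
        if st[j,4]<15: continue
        P=np.array([ray(c,u,v,.125)[:2] for v,u in np.argwhere(lab==j)])-AX[i]
        P=P[np.hypot(*P.T)<.048]
        if len(P)<12: continue
        mu=P.mean(0); res.append((len(P),round(float(np.degrees(np.arctan2(mu[1],mu[0]))),1),round(float(np.hypot(*mu)),4)))
    return p.round(1).tolist(),res
E
python3 - <<'E'
from h import *
c=cam("top","t5"); print(strip(c,1),strip(c,3))
E
```

```text
([258.2, 164.4], [(76, 41.8, 0.0298)]) ([369.2, 163.5], [(81, -144.7, 0.0274)])
```

Call:
{"method": "apply_moves", "body": {"moves": [[[48,12,0,0],[48,12,0,0],[48,12,0,0],[48,12,0,0],[48,12,0,0],[25,3,30,0],[0,0,35,0],[0,0,30,0],[0,0,0,0],[0,0,0,0]]]}}

```text
clock: 7.35
eef_pos: [0.6216, -0.1671, 0.097]
tool_rot: [1.0, -0.012, 0.019, 0.004]
ft_force: [0.3, 0.5, 0.7]
grip_width: -0.0002
```

Call:
{"method": "apply_moves", "body": {"moves": [[[5,-4,0,0],[5,-4,0,0],[-1.8,-6,0,0],[-1,-6,0,0],[-0.5,-6,0,0],[0.4,-6,0,0],[1.2,-6,0,0],[1.7,-6,0,0],[2.2,-6,0,0],[2.6,-5,0,0]]]}}

```text
clock: 8.35
eef_pos: [0.6432, -0.1082, 0.1059]
tool_rot: [1.0, -0.011, 0.026, 0.006]
ft_force: [-0.4, -0.6, 0.2]
grip_width: -0.0003
```

Call:
{"method": "apply_moves", "body": {"moves": [[[-15,0,0,0],[-30,0,0,0],[-40,0,-10,0],[-45,0,-30,0],[-45,0,-30,0],[-45,0,-30,0],[-45,0,0,0],[-45,0,0,0],[0,0,0,0],[0,0,0,0]]]}}

```text
clock: 9.35
eef_pos: [0.333, -0.0976, 0.1828]
tool_rot: [1.0, -0.01, 0.027, 0.006]
ft_force: [0.3, -0.4, 0.4]
grip_width: -0.0003
```

```bash
python3 - <<'E'
from h import *
c=cam("top","t6"); print(strip(c,1),strip(c,3))
E
```

```text
([258.2, 164.4], [(77, 42.0, 0.03)]) ([369.2, 163.5], [(84, -157.1, 0.0266)])
```

Call:
{"method": "apply_moves", "body": {"moves": [[[35,8,0,0],[35,8,0,0],[35,8,0,0],[35,8,0,0],[35,8,10,0],[35,8,20,0],[35,8,20,0],[15,0,25,0],[0,0,20,0],[0,0,0,0]]]}}

```text
clock: 10.4
eef_pos: [0.6221, -0.161, 0.0914]
tool_rot: [1.0, -0.007, 0.028, 0.006]
ft_force: [-0.8, 0.9, -1.5]
grip_width: 0.0001
```

Call:
{"method": "apply_moves", "body": {"moves": [[[5,-3,0,0],[4,-3,0,0],[3,-2,0,0],[-0.6,-6,0,0],[0,-6,0,0],[0.7,-6,0,0],[1.4,-6,0,0],[2,-6,0,0],[2.6,-6,0,0],[3,-5,0,0]]]}}

```text
clock: 11.4
eef_pos: [0.6387, -0.1161, 0.104]
tool_rot: [1.0, -0.011, 0.024, 0.013]
ft_force: [-5.3, -0.0, 4.5]
grip_width: 0.0001
```

Call:
{"method": "apply_moves", "body": {"moves": [[[-15,0,0,0],[-30,0,0,0],[-30,0,-10,0],[-35,0,-20,0],[-35,0,-20,0],[-35,0,-20,0],[-35,0,0,0],[-35,0,0,0],[0,0,0,0],[0,0,0,0]]]}}

```text
clock: 12.4
eef_pos: [0.3916, -0.1038, 0.1732]
tool_rot: [0.999, -0.007, 0.044, 0.013]
ft_force: [0.5, 0.5, 0.3]
grip_width: 0.0001
```

```bash
python3 - <<'E'
from h import *
c=cam("top","t7"); print(strip(c,1),strip(c,3))
E
```

```text
([258.2, 164.4], [(76, 41.8, 0.0298)]) ([369.2, 163.5], [(82, 138.7, 0.0297)])
```

Call:
{"method": "apply_moves", "body": {"moves": [[[20,0,0,0],[20,0,0,0],[20,0,0,0],[20,0,0,0],[20,0,0,0],[20,0,0,0],[20,0,0,0],[20,0,0,0],[20,0,0,0],[0,0,0,0]]]}}

```text
clock: 13.45
eef_pos: [0.5959, -0.103, 0.1919]
tool_rot: [0.999, -0.003, 0.052, 0.012]
ft_force: [-1.0, -1.1, 0.0]
grip_width: -0.0004
```

Call:
{"method": "apply_moves", "body": {"moves": [[[0,0,8,0],[0,0,8,0],[0,0,8,0],[0,0,8,0],[0,0,8,0],[0,0,8,0],[0,0,8,0],[0,0,0,0],[0,0,0,0],[0,0,0,0]]]}}

```text
clock: 14.45
eef_pos: [0.5998, -0.1038, 0.129]
tool_rot: [0.999, -0.003, 0.05, 0.012]
ft_force: [-0.5, -0.5, -1.3]
grip_width: -0.0001
```

Call:
{"method": "apply_moves", "body": {"moves": [[[0,0,15,0],[0,0,15,0],[8,0,0,0],[8,0,0,0],[4,0,0,0],[3,0,0,0],[3,0,0,0],[0,0,0,0],[0,0,0,0],[0,0,0,0]]]}}

```text
clock: 15.45
eef_pos: [0.6358, -0.1053, 0.1083]
tool_rot: [0.998, -0.003, 0.055, 0.012]
ft_force: [0.2, 0.2, -0.4]
grip_width: 0.0001
```

```bash
python3 - <<'E'
from h import *
c=cam("side"); o=telemetry.get_obs(); print(o["eef_pos"],o["tool_rot"],o["joint_pos"])
from scipy.spatial.transform import Rotation as R
r=R.from_quat(o["tool_rot"]); tip=o["eef_pos"]+r.apply([0,0,.017]); print("tip",tip)
s=4; x0,y0=250,60
im=cv2.resize(c["im"][y0:y0+150,x0:x0+200],None,fx=s,fy=s,interpolation=cv2.INTER_CUBIC)[:,:,::-1].copy()
def put(p,col,r=3):
    q=(proj(c,p)-[x0,y0]+.5)*s-.5; cv2.circle(im,tuple(int(t) for t in q),r,col,-1)
put(o["eef_pos"],(0,0,255));put(tip,(0,255,0))
for a in np.radians(np.arange(0,360,10)):
    for z,col in((.125,(0,255,255)),(.05,(255,0,255))):
        rr=.048 if z>.1 else .0545
        put(np.array([AX[3][0]+rr*np.cos(a),AX[3][1]+rr*np.sin(a),z]),col,1)
cv2.imwrite("pics/s8.png",im)
E
```

```text
[ 0.63576139 -0.1052793   0.10829848] [ 0.99838374 -0.00331515  0.05535318  0.01244795] [-0.16043605  0.48904313  0.09404906  1.06250121 -0.0072554   1.41658983]
tip [ 0.63763896 -0.10570809  0.09140793]
```

View pics/s8.png

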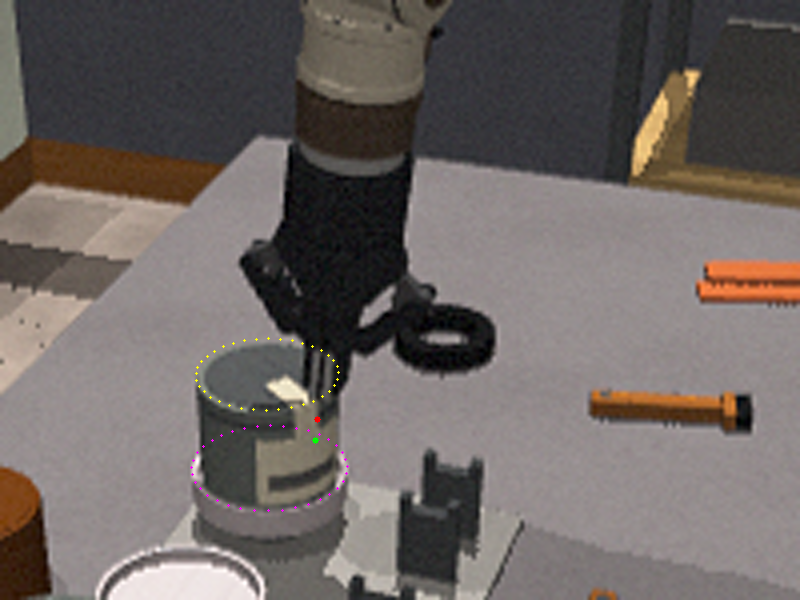

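```bash
python3 - <<'E'
from h import *
a=cams.camera("side"); 
c=cam("side"); t=cam("top")
for z in (.209,.192,.174): print(z,proj(c,np.array([.168,-.4705,z])),proj(t,np.array([.168,-.4705,z])))
# current: columns at x 330: print gray column profile
print(c["im"][140:190:1,329].tolist())
im=cv2.imread("pics/side0.png")[30:130,480:600]
cv2.imwrite("pics/s9.png",cv2.resize(im,None,fx=5,fy=5,interpolation=cv2.INTER_CUBIC))
E
```

```text
0.209 [526.60391485  99.38143926] [527.46179297 359.79827923]
0.192 [524.98925166 104.98642754] [524.28927097 358.58337761]
0.174 [523.30834033 110.82138331] [521.0385468  357.33852886]
[[20, 23, 23], [17, 20, 24], [15, 15, 17], [19, 21, 20], [23, 15, 22], [19, 25, 19], [20, 22, 25], [54, 56, 53], [93, 89, 87], [91, 90, 86], [95, 94, 89], [92, 87, 87], [91, 88, 85], [73, 70, 71], [66, 65, 65], [49, 52, 50], [47, 45, 47], [25, 26, 28], [24, 26, 25], [39, 35, 36], [83, 81, 70], [88, 85, 76], [94, 90, 81], [81, 78, 73], [81, 76, 68], [91, 90, 80], [94, 93, 84], [127, 121, 106], [120, 112, 100], [123, 115, 97], [122, 115, 100], [121, 113, 97], [124, 112, 99], [121, 111, 98], [124, 117, 102], [121, 113, 99], [78, 72, 67], [47, 46, 44], [50, 47, 46], [61, 57, 54], [95, 91, 80], [124, 117, 102], [120, 113, 96], [76, 79, 71], [85, 82, 80], [149, 135, 136], [108, 101, 100], [110, 102, 102], [107, 100, 101], [107, 99, 98]]
```

View pics/s9.png

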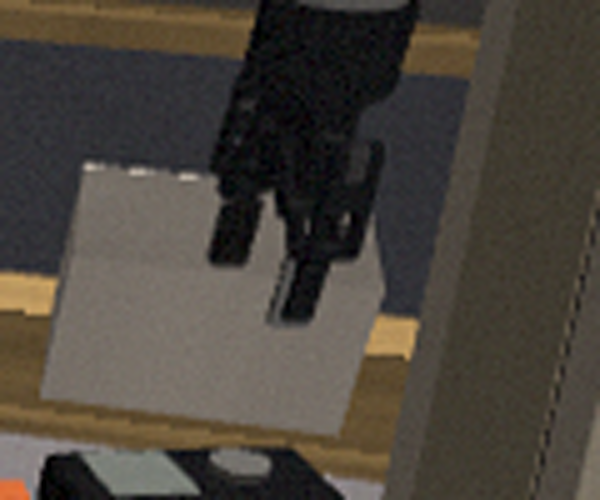

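Side view: the fingertip ends near (330,158), on the tin lid. The reported TCP predicts it at about (329,170). The reported pose and the cameras disagree, so I'll check that in free space.

Call:
{"method": "apply_moves", "body": {"moves": [[[0,0,-20,0],[-20,0,-20,0],[-30,0,0,0],[-30,0,0,0],[-30,0,0,0],[-30,0,0,0],[-30,0,0,0],[-20,0,0,0],[0,0,0,0],[0,0,0,0]]]}}

```text
clock: 16.65
eef_pos: [0.435, -0.103, 0.1272]
tool_rot: [0.998, -0.003, 0.056, 0.013]
ft_force: [0.1, 0.8, 0.1]
grip_width: -0.0001
```

```bash
python3 - <<'E'
from h import *
from scipy.spatial.transform import Rotation as R
o=telemetry.get_obs(); p=o["eef_pos"]; r=R.from_quat(o["tool_rot"]); tip=p+r.apply([0,0,.017]); print(p,o["tool_rot"],tip)
ims=[]
for n in("side","top"):
    c=cam(n); q=proj(c,tip); x0,y0=[int(t) for t in q-[40,50]]; x0=max(0,min(x0,560));y0=max(0,min(y0,300))
    im=cv2.resize(c["im"][y0:y0+100,x0:x0+80],None,fx=5,fy=5,interpolation=cv2.INTER_CUBIC)[:,:,::-1].copy()
    for z,col in((0,(0,0,255)),(.017,(0,255,0)),(-.06,(255,0,255))):
        u=(proj(c,p+r.apply([0,0,z]))-[x0,y0]+.5)*5-.5; cv2.circle(im,tuple(int(t) for t in u),3,col,-1)
    ims.append(im); print(n,q,x0,y0)
cv2.imwrite("pics/c10.png",np.hstack(ims))
E
```

```text
[ 0.43502259 -0.10297688  0.12721032] [ 0.99831806 -0.00337466  0.0564522   0.01275964] [ 0.43693727 -0.10341646  0.11032421]
side [403.19865285 177.91081132] 363 127
top [364.24349214 251.19481361] 324 201
```

View pics/c10.png

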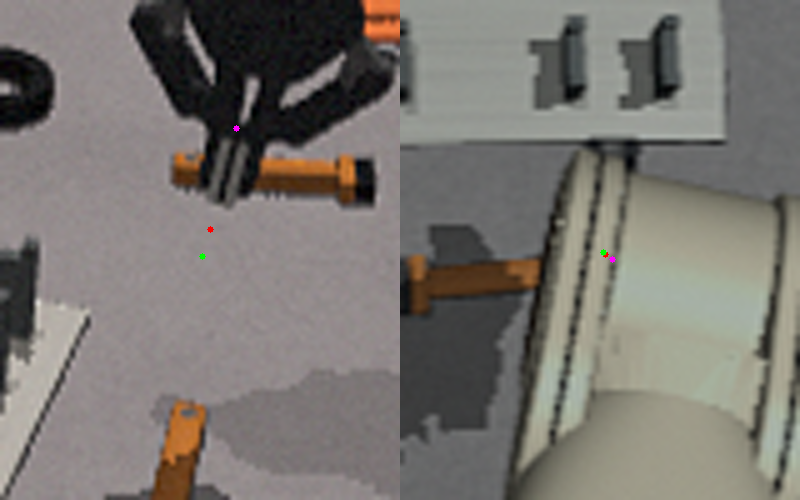

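Call:
{"method": "apply_moves", "body": {"moves": [[[10,-2,20,0],[10,-2,20,0],[10,-2,20,0],[10,0,20,0],[10,0,20,0],[5,0,14,0],[0,0,0,0],[0,0,0,0],[0,0,0,0],[0,0,0,0]]]}}

```text
clock: 17.75
eef_pos: [0.5196, -0.1008, 0.0186]
tool_rot: [0.998, -0.002, 0.062, 0.014]
ft_force: [0.1, 1.4, -0.8]
grip_width: 0.0002
```

Call:
{"method": "apply_moves", "body": {"moves": [[[4,0,0,0],[4,0,0,0],[4,0,0,0],[4,0,0,0],[4,0,0,0],[4,0,0,0],[4,0,0,0],[4,0,0,0],[4,0,0,0],[4,0,0,0]]]}}

```text
clock: 18.75
eef_pos: [0.5251, -0.101, 0.0197]
tool_rot: [0.999, -0.004, 0.031, 0.015]
ft_force: [-9.8, -0.5, 7.1]
grip_width: 0.0004
```

Call:
{"method": "apply_moves", "body": {"moves": [[[4,0,0,0],[4,0,0,0],[4,0,0,0],[4,0,0,0],[4,0,0,0],[4,0,0,0],[4,0,0,0],[4,0,0,0],[4,0,0,0],[4,0,0,0]]]}}

```text
clock: 19.75
eef_pos: [0.5216, -0.101, 0.0177]
tool_rot: [1.0, -0.007, -0.01, 0.015]
ft_force: [-10.4, 0.3, 5.9]
grip_width: -0.0001
```

Call:
{"method": "apply_moves", "body": {"moves": [[[-10,0,0,0],[-15,0,0,0],[0,0,-20,0],[0,0,-25,0],[0,0,-25,0],[0,0,-25,0],[0,0,0,0],[0,0,0,0],[0,0,0,0],[0,0,0,0]]]}}

```text
clock: 20.75
eef_pos: [0.4983, -0.0978, 0.1173]
tool_rot: [1.0, -0.007, -0.009, 0.015]
ft_force: [0.3, 1.0, -0.3]
grip_width: -0.0001
```

Call:
{"method": "apply_moves", "body": {"moves": [[[30,1,0,0],[30,1,0,0],[30,1,0,0],[10,0,10,0],[0,0,20,0],[0,0,20,0],[0,0,0,0],[0,0,0,0],[0,0,0,0],[0,0,0,0]]]}}

```text
clock: 21.75
eef_pos: [0.5905, -0.1028, 0.0531]
tool_rot: [1.0, -0.007, -0.02, 0.013]
ft_force: [0.5, -0.3, 0.3]
grip_width: -0.0001
```

```bash
python3 - <<'E'
from h import *
c=cam("top"); print(strip(c,1),strip(c,3)); print([b for b in brushes(c) if b[1][0]>.3])
E
```

```text
([258.2, 164.4], [(76, 41.8, 0.0298)]) ([369.2, 163.5], [(679, -97.9, 0.0039)])
[([212.0, 251.0], [0.4533, 0.3363], [112, 32], -20.9, [101.0, 38.0]), ([453.0, 249.0], [0.4438, -0.371], [111, 32], -171.9, [103.0, 46.0])]
```

Call:
{"method": "apply_moves", "body": {"moves": [[[10,0,0,0],[10,0,0,0],[6,0,0,0],[2,0,0,0],[2,0,0,0],[2,0,0,0],[2,0,0,0],[2,0,0,0],[0,0,0,0],[0,0,0,0]]]}}

```text
clock: 22.8
eef_pos: [0.6144, -0.0971, 0.0605]
tool_rot: [1.0, -0.006, -0.03, 0.008]
ft_force: [-2.0, 1.1, 1.0]
grip_width: 0.0001
```

Call:
{"method": "apply_moves", "body": {"moves": [[[0.5,6,0,0],[0.5,6,0,0],[1,6,0,0],[1.5,6,0,0],[1.5,6,0,0],[1.5,6,0,0],[1.5,3,0,0],[0,0,0,0],[-10,0,0,0],[-20,0,0,0]]]}}

```text
clock: 23.8
eef_pos: [0.5831, -0.1377, 0.0643]
tool_rot: [0.999, -0.005, -0.038, 0.008]
ft_force: [-0.5, 0.4, 0.2]
grip_width: 0.0002
```

Call:
{"method": "apply_moves", "body": {"moves": [[[-20,0,-15,0],[-30,0,-20,0],[-40,0,-25,0],[-40,0,0,0],[-40,0,0,0],[-30,0,0,0],[-20,0,0,0],[0,0,0,0],[0,0,0,0],[0,0,0,0]]]}}

```text
clock: 24.8
eef_pos: [0.3708, -0.1363, 0.1409]
tool_rot: [1.0, -0.005, -0.027, 0.011]
ft_force: [0.5, 0.1, -0.7]
grip_width: -0.0001
```

```bash
python3 - <<'E'
from h import *
c=cam("top","t11"); print(strip(c,1),strip(c,3))
E
```

```text
([258.2, 164.4], [(76, 41.8, 0.0298)]) ([369.2, 163.5], [(78, 179.2, 0.0273)])
```

Call:
{"method": "apply_moves", "body": {"moves": [[[26,-40,-2,0],[26,-40,-2,0],[26,-40,-2,0],[26,-40,-2,0],[26,-40,-2,0],[26,-40,-2,0],[26,-40,-2,0],[26,-40,-2,0],[26,-40,-2,0],[26,-30,-2,0]]]}}

```text
clock: 25.85
eef_pos: [0.6538, 0.2611, 0.1312]
tool_rot: [1.0, -0.009, -0.025, 0.012]
ft_force: [0.3, 0.3, -0.2]
grip_width: 0.0004
```

Call:
{"method": "apply_moves", "body": {"moves": [[[-4,0,0,0],[0,0,20,0],[0,0,20,0],[0,0,20,0],[0,0,8,0],[0,5,0,0],[0,5,0,0],[0,0,0,0],[0,0,0,0],[0,0,0,0]]]}}

```text
clock: 26.85
eef_pos: [0.6515, 0.2572, 0.0519]
tool_rot: [1.0, -0.005, -0.025, 0.012]
ft_force: [0.2, -0.3, 0.5]
grip_width: -0.0003
```

Call:
{"method": "apply_moves", "body": {"moves": [[[0,8,0,0],[0,5,0,0],[0,3,0,0],[-6,5,0,0],[-6,6,0,0],[-5,7,0,0],[-3.6,7.4,0,0],[-2.3,8,0,0],[-0.8,8,0,0],[0.6,8,0,0]]]}}

```text
clock: 27.85
eef_pos: [0.6313, 0.2148, 0.0685]
tool_rot: [1.0, 0.006, -0.015, -0.01]
ft_force: [-3.8, 7.7, 6.9]
grip_width: 0.0002
```

Call:
{"method": "apply_moves", "body": {"moves": [[[-5,6.5,0,0],[-4,7,0,0],[-2.5,8,0,0],[-1,8,0.5,0],[0.5,8,0.5,0],[1,8,0.5,0],[1.5,8,0.5,0],[2.4,7.6,0.5,0],[3.7,7,0,0],[0,0,0,0]]]}}

```text
clock: 28.85
eef_pos: [0.6247, 0.1373, 0.0636]
tool_rot: [1.0, 0.004, -0.019, -0.009]
ft_force: [-0.3, -0.6, -0.8]
grip_width: 0.0001
```

Call:
{"method": "apply_moves", "body": {"moves": [[[-10,3,0,0],[-20,0,0,0],[-30,0,-15,0],[-40,0,-25,0],[-40,0,-25,0],[-40,0,0,0],[-40,0,0,0],[-30,0,0,0],[0,0,0,0],[0,0,0,0]]]}}

```text
clock: 29.85
eef_pos: [0.3744, 0.131, 0.1384]
tool_rot: [1.0, 0.004, -0.014, -0.01]
ft_force: [0.5, -0.1, 0.6]
grip_width: 0.0002
```

```bash
python3 - <<'E'
from h import *
c=cam("top","t12"); print(strip(c,1),strip(c,3))
E
```

```text
([258.2, 164.4], [(81, -161.3, 0.0292)]) ([369.2, 163.5], [(78, 179.2, 0.0273)])
```

Call:
{"method": "apply_moves", "body": {"moves": [[[35,-8,0,0],[35,-8,0,0],[35,-8,0,0],[35,-8,0,0],[35,-8,0,0],[35,-4,10,0],[8,0,20,0],[0,0,20,0],[0,0,18,0],[0,0,0,0]]]}}

```text
clock: 30.9
eef_pos: [0.6151, 0.1807, 0.0606]
tool_rot: [1.0, 0.001, -0.008, -0.012]
ft_force: [-12.3, -0.9, 19.6]
grip_width: -0.0002
```

Call:
{"method": "apply_moves", "body": {"moves": [[[-1,0,-1,0],[0,0,0,0],[0.5,-5,0,0],[1,-5,0,0],[1,-4,0,0],[0,0,0,0],[-10,0,0,0],[-20,0,0,0],[-20,0,0,0],[0,0,0,0]]]}}

```text
clock: 31.9
eef_pos: [0.5686, 0.1948, 0.0594]
tool_rot: [1.0, -0.001, -0.012, -0.013]
ft_force: [-0.1, -0.0, 0.3]
grip_width: 0.0005
```

Call:
{"method": "apply_moves", "body": {"moves": [[[-20,0,-15,0],[-30,0,-20,0],[-40,0,-25,0],[-40,0,0,0],[-40,0,0,0],[-30,0,0,0],[0,0,0,0],[0,0,0,0],[0,0,0,0],[0,0,0,0]]]}}

```text
clock: 32.9
eef_pos: [0.3805, 0.1962, 0.1233]
tool_rot: [1.0, -0.003, -0.006, -0.014]
ft_force: [0.7, -0.2, 0.5]
grip_width: 0.0001
```

```bash
python3 - <<'E'
from h import *
c=cam("top","t13"); print(strip(c,1),strip(c,3))
for b in brushes(c): print(b)
E
```

```text
([258.2, 164.4], [(80, -178.3, 0.028)]) ([369.2, 163.5], [(78, 179.2, 0.0273)])
([17.0, 363.0], [0.1498, 0.8761], [49, 13], 102.7, [52.0, 80.0])
([19.0, 324.0], [0.2534, 0.884], [75, 16], 97.0, [nan, 59.0])
([4.0, 322.0], [0.2634, 0.927], [140, 26], -172.7, [101.0, 41.0])
([344.0, 258.0], [0.4264, -0.0517], [111, 32], 88.9, [45.0, 97.0])
([453.0, 249.0], [0.4441, -0.371], [111, 32], -171.9, [103.0, 47.0])h.py:29: RuntimeWarning: Mean of empty slice.
  g.append(c["im"][int(q[1])-1:int(q[1])+2,int(q[0])-1:int(q[0])+2].mean())
  ret = ret.dtype.type(ret / rcount)
```

Call:
{"method": "apply_moves", "body": {"moves": [[[5,30,0,0],[5,35,0,0],[5,35,0,0],[5,35,0,0],[5,35,0,0],[5,35,0,0],[5,30,0,0],[5,10,10,0],[0,0,20,0],[0,0,0,0]]], "hand": 1}}

```text
clock: 33.95
eef_pos: [0.4307, -0.0588, 0.0829]
tool_rot: [1.0, -0.005, -0.003, -0.015]
ft_force: [-0.2, -0.3, -0.6]
grip_width: 0.0852
```

Call:
{"method": "apply_moves", "body": {"moves": [[[-4,-4,10,0],[0,0,25,0],[0,0,25,0],[0,0,20,0],[0,0,10,0],[0,0,3,0],[0,0,0,0],[0,0,0,0],[0,0,0,0],[0,0,0,0]]]}}

```text
clock: 34.95
eef_pos: [0.4329, -0.0484, -0.0093]
tool_rot: [1.0, -0.002, 0.001, -0.015]
ft_force: [-0.8, -0.6, -1.3]
grip_width: 0.0854
```

```bash
python3 - <<'E'
from h import *
c=cam("side"); p=telemetry.get_obs()["eef_pos"]; q=proj(c,p).astype(int); x0,y0=q[0]-60,q[1]-60
cv2.imwrite("pics/s14.png",cv2.resize(c["im"][y0:y0+100,x0:x0+120],None,fx=5,fy=5,interpolation=cv2.INTER_CUBIC)[:,:,::-1])
E
```

```text
(no output)
```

View pics/s14.png

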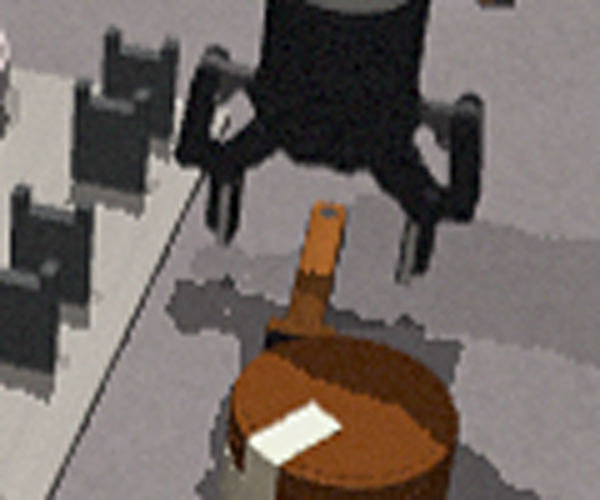

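Call:
{"method": "apply_moves", "body": {"moves": [[[-5,2,3,0],[0,0,2,0],[0,0,0,0],[0,0,0,0],[0,0,0,0],[0,0,0,0],[0,0,0,0],[0,0,0,0],[0,0,0,0],[0,0,0,0]]], "hand": -1}}

```text
clock: 36.0
eef_pos: [0.4285, -0.0508, -0.0136]
tool_rot: [1.0, -0.002, 0.002, -0.015]
ft_force: [0.4, 0.4, -0.2]
grip_width: 0.0163
```

Call:
{"method": "apply_moves", "body": {"moves": [[[0,0,0,0],[0,0,-10,0],[0,0,-20,0],[0,0,-25,0],[0,0,-25,0],[0,0,-25,0],[0,0,-15,0],[0,0,0,0],[0,0,0,0],[0,0,0,0]]]}}

```text
clock: 37.0
eef_pos: [0.4254, -0.0541, 0.1126]
tool_rot: [1.0, -0.002, -0.0, -0.015]
ft_force: [1.2, -0.3, -0.4]
grip_width: 0.0155
```

Call:
{"method": "apply_moves", "body": {"moves": [[[20,-14,0,0],[20,-14,0,0],[20,-14,0,0],[20,-14,0,0],[20,-14,0,0],[20,-12,0,0],[10,-2,0,0],[0,0,0,0],[0,0,0,0],[0,0,0,0]]]}}

```text
clock: 38.0
eef_pos: [0.5493, 0.0311, 0.101]
tool_rot: [1.0, -0.003, -0.013, -0.015]
ft_force: [0.3, -0.4, -1.0]
grip_width: 0.0156
```

```bash
python3 - <<'E'
from h import *
c=cam("side"); p=telemetry.get_obs()["eef_pos"]; q=proj(c,p).astype(int); x0,y0=q[0]-70,q[1]-50
cv2.imwrite("pics/s15.png",cv2.resize(c["im"][y0:y0+110,x0:x0+140],None,fx=5,fy=5,interpolation=cv2.INTER_CUBIC)[:,:,::-1]); print(x0,y0)
print(proj(c,np.array([.5563,.0313,.06])))
E
```

```text
274 151
[341.06483481 215.03413068]
```

View pics/s15.png

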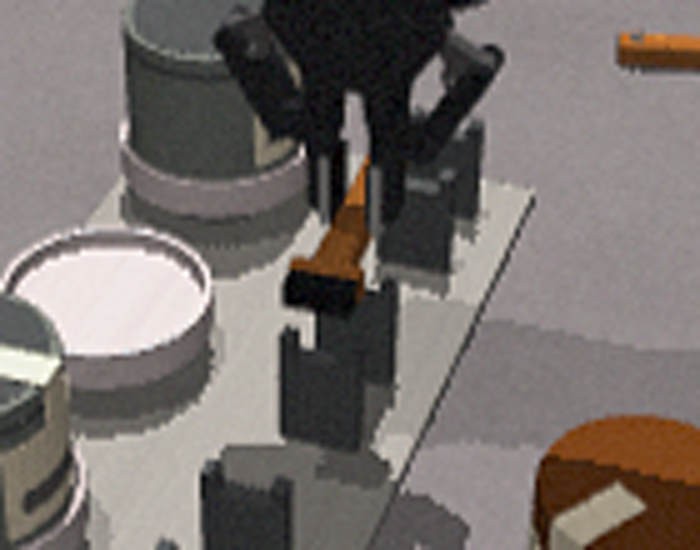

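Call:
{"method": "apply_moves", "body": {"moves": [[[4,0,8,0],[4,0,8,0],[0,0,8,0],[0,0,6,0],[0,0,4,0],[0,0,0,0],[0,0,0,0],[0,0,0,0],[0,0,0,0],[0,0,0,0]]]}}

```text
clock: 39.05
eef_pos: [0.5553, 0.0307, 0.0644]
tool_rot: [1.0, -0.004, -0.014, -0.015]
ft_force: [-0.4, -0.6, -0.7]
grip_width: 0.0161
```

```bash
python3 - <<'E'
from h import *
c=cam("side"); p=telemetry.get_obs()["eef_pos"]; x0,y0=310,180
cv2.imwrite("pics/s16.png",cv2.resize(c["im"][y0:y0+70,x0:x0+70],None,fx=8,fy=8,interpolation=cv2.INTER_CUBIC)[:,:,::-1])
E
```

```text
(no output)
```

View pics/s16.png

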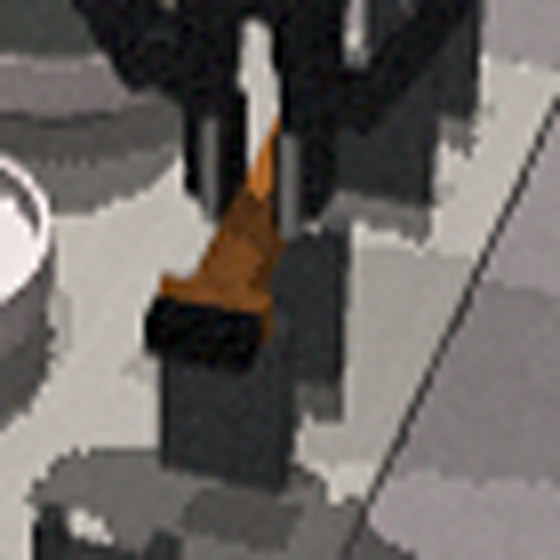

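```bash
python3 - <<'E'
from h import *
c=cam("side")
f=lambda x,y,z:((proj(c,np.array([x,y,z]))-[310,180])*8+3.5).round(0)
print("head end pred",f(.5553,.0307+.068,.086)," per mm x",f(.5653,.0987,.086))
print("upright base front face",f(.5563,.0313+.032,.008),f(.5563,.0313+.032,.06),"+10x",f(.5663,.0633,.008))
E
```

```text
head end pred [182. 351.]  per mm x [149. 343.]
upright base front face [217. 479.] [218. 347.] +10x [186. 471.]
```

Call:
{"method": "apply_moves", "body": {"moves": [[[2,0,2,0],[0,0,4,0],[0,0,3,0],[0,0,3,0],[0,0,0,0],[0,0,0,0],[0,0,0,0],[0,0,0,0],[0,0,0,0],[0,0,0,0]]]}}

```text
clock: 40.15
eef_pos: [0.5571, 0.0311, 0.0513]
tool_rot: [1.0, -0.004, -0.014, -0.015]
ft_force: [-1.8, -0.7, -1.4]
grip_width: 0.0163
```

Call:
{"method": "apply_moves", "body": {"moves": [[[0,0,2,0],[0,0,2,0],[0,0,2,0],[0,0,0,0],[0,0,0,0],[0,0,0,0],[0,0,0,0],[0,0,0,0],[0,0,0,0],[0,0,0,0]]]}}

```text
clock: 41.15
eef_pos: [0.5577, 0.0312, 0.0467]
tool_rot: [1.0, -0.004, -0.012, -0.015]
ft_force: [-0.1, -0.6, 1.0]
grip_width: 0.016
```

Call:
{"method": "apply_moves", "body": {"moves": [[[0,0,0,0],[0,0,0,0],[0,0,0,0],[0,0,0,0],[0,0,0,0],[0,0,-10,0],[0,0,-20,0],[0,0,-25,0],[0,0,-25,0],[0,0,0,0]]], "hand": 1}}

```text
clock: 42.15
eef_pos: [0.5593, 0.0288, 0.1308]
tool_rot: [1.0, -0.004, -0.013, -0.015]
ft_force: [1.0, -0.2, -0.6]
grip_width: 0.0851
```

Call:
{"method": "apply_moves", "body": {"moves": [[[-11,40,0,0],[-11,40,0,0],[-11,40,0,0],[-11,40,0,0],[-11,40,0,0],[-11,40,0,0],[-11,40,0,0],[-11,40,0,0],[-11,40,0,0],[-11,36,0,0]]]}}

```text
clock: 43.15
eef_pos: [0.4462, -0.375, 0.1219]
tool_rot: [1.0, 0.002, -0.01, -0.015]
ft_force: [0.4, 1.0, -0.3]
grip_width: 0.0856
```

Call:
{"method": "apply_moves", "body": {"moves": [[[0,0,0,8.1],[0,0,0,8.1],[0,0,0,8.1],[0,0,0,8.1],[0,0,0,8.1],[0,0,0,8.1],[0,0,0,8.1],[0,0,0,8.1],[0,0,0,8.1],[0,0,0,8.1]]]}}

```text
clock: 44.15
eef_pos: [0.4401, -0.3808, 0.1174]
tool_rot: [0.739, -0.674, -0.021, -0.004]
ft_force: [0.2, -0.4, -1.1]
grip_width: 0.0852
```

```bash
python3 - <<'E'
from h import *
c=cam("top","t17"); print(strip(c,1),strip(c,3))
for b in brushes(c):
    if b[1][0]>.3 and abs(b[1][1])<.6: print(b)
for b in brushes(c,.076):
    if b[1][0]>.5 and abs(b[1][1])<.6: print("rest",b)
d=cam("side","s17")
for b in brushes(d,.016): print("side",b)
E
```

```text
([258.2, 164.4], [(90, 179.5, 0.0277)]) ([369.2, 163.5], [(86, 178.2, 0.0266)])
([212.0, 251.0], [0.4533, 0.3363], [112, 32], -20.9, [107.0, 41.0])
([315.0, 210.0], [0.5687, 0.0313], [114, 30], 88.9, [37.0, 130.0])
rest ([315.0, 210.0], [0.5586, 0.0296], [108, 29], 88.9, [50.0, 145.0])
side ([418.0, 322.0], [0.3261, 0.2495], [51, 11], 85.6, [135.0, 136.0])
side ([341.0, 210.0], [0.5808, -0.0394], [137, 40], 91.4, [41.0, 143.0])
side ([416.0, 162.0], [0.4401, -0.355], [110, 49], -165.7, [141.0, 24.0])
side ([636.0, 92.0], [-0.3048, -1.1901], [225, 15], -98.1, [61.0, 50.0])
side ([415.0, 94.0], [0.5425, -0.8969], [271, 47], 96.8, [117.0, 178.0])
side ([633.0, 36.0], [-0.4581, -2.1381], [647, 63], -100.4, [72.0, 67.0])
```

Call:
{"method": "apply_moves", "body": {"moves": [[[-3,-5,10,-2.7],[-2,-5,25,0],[0,0,25,0],[0,0,25,0],[0,0,15,0],[0,0,5,0],[0,0,0,0],[0,0,0,0],[0,0,0,0],[0,0,0,0]]]}}

```text
clock: 45.25
eef_pos: [0.449, -0.3724, 0.0119]
tool_rot: [0.765, -0.643, -0.018, -0.005]
ft_force: [-0.2, 0.7, 0.5]
grip_width: 0.0852
```

Call:
{"method": "apply_moves", "body": {"moves": [[[0,2,10,1.5],[0,0,10,0],[0,0,5,0],[0,0,0,0],[0,0,0,0],[0,0,0,0],[0,0,0,0],[0,0,0,0],[0,0,0,0],[0,0,0,0]]]}}

```text
clock: 46.25
eef_pos: [0.4474, -0.373, -0.0135]
tool_rot: [0.756, -0.654, -0.016, -0.004]
ft_force: [0.2, 0.5, 0.2]
grip_width: 0.0854
```

Call:
{"method": "apply_moves", "body": {"moves": [[[0,0,0,0],[0,0,0,0],[0,0,0,0],[0,0,0,0],[0,0,0,0],[0,0,0,0],[0,0,0,0],[0,0,0,0],[0,0,0,0],[0,0,0,0]]], "hand": -1}}

```text
clock: 47.25
eef_pos: [0.4477, -0.3732, -0.0129]
tool_rot: [0.756, -0.654, -0.015, -0.004]
ft_force: [0.3, 0.2, 0.4]
grip_width: 0.016
```

Call:
{"method": "apply_moves", "body": {"moves": [[[0,0,-10,0],[0,0,-20,0],[0,0,-25,0],[0,0,-25,0],[0,0,-25,0],[0,0,-15,0],[0,0,0,0],[0,0,0,0],[0,0,0,0],[0,0,0,0]]]}}

```text
clock: 48.25
eef_pos: [0.4479, -0.375, 0.1118]
tool_rot: [0.756, -0.654, -0.018, -0.004]
ft_force: [-0.1, 0.2, -1.2]
grip_width: 0.016
```

Call:
{"method": "apply_moves", "body": {"moves": [[[0,0,0,-8.1],[0,0,0,-8.1],[0,0,0,-8.1],[0,0,0,-8.1],[0,0,0,-8.1],[0,0,0,-8.1],[0,0,0,-8.1],[0,0,0,-8.1],[0,0,0,-8.1],[0,0,0,-8.1]]]}}

```text
clock: 49.25
eef_pos: [0.4412, -0.3693, 0.0986]
tool_rot: [0.999, 0.023, -0.02, -0.024]
ft_force: [-0.4, -0.6, -1.2]
grip_width: 0.0157
```

Call:
{"method": "apply_moves", "body": {"moves": [[[8,-24,0,3.4],[13,-27,0,0],[13,-27,0,0],[13,-27,0,0],[13,-27,0,0],[13,-27,0,0],[13,-27,0,0],[13,-27,0,0],[13,-27,0,0],[0,0,0,0]]]}}

```text
clock: 50.25
eef_pos: [0.5519, -0.1198, 0.0927]
tool_rot: [0.999, -0.009, -0.031, -0.028]
ft_force: [0.1, 0.6, -0.6]
grip_width: 0.0161
```

Call:
{"method": "apply_moves", "body": {"moves": [[[3,3,8,0],[3,3,8,0],[0,0,8,0],[0,0,5,0],[0,0,4,0],[0,0,3,0],[0,0,0,0],[0,0,0,0],[0,0,0,0],[0,0,0,0]]]}}

```text
clock: 51.25
eef_pos: [0.5524, -0.1273, 0.0501]
tool_rot: [0.999, -0.011, -0.034, -0.028]
ft_force: [-0.4, -0.7, -0.4]
grip_width: 0.0158
```

Call:
{"method": "apply_moves", "body": {"moves": [[[2,-2,0,0],[0,0,2,0],[0,0,2,0],[0,0,1,0],[0,0,0,0],[0,0,0,0],[0,0,0,0],[0,0,0,0],[0,0,0,0],[0,0,0,0]]]}}

```text
clock: 52.25
eef_pos: [0.5556, -0.125, 0.049]
tool_rot: [0.999, -0.011, -0.031, -0.027]
ft_force: [-0.3, 0.2, 1.7]
grip_width: 0.0155
```

Call:
{"method": "apply_moves", "body": {"moves": [[[0,0,0,0],[0,0,0,0],[0,0,0,0],[0,0,0,0],[0,0,0,0],[0,0,-10,0],[0,0,-20,0],[0,0,-25,0],[0,0,-25,0],[0,0,0,0]]], "hand": 1}}

```text
clock: 53.25
eef_pos: [0.5604, -0.1292, 0.1324]
tool_rot: [0.999, -0.01, -0.032, -0.027]
ft_force: [0.2, -0.3, -0.1]
grip_width: 0.0854
```

Call:
{"method": "apply_moves", "body": {"moves": [[[-10,-40,0,0],[-10,-40,0,0],[-10,-40,0,0],[-10,-40,0,0],[-10,-40,0,0],[-10,-40,0,0],[-10,-40,0,0],[-10,-40,0,0],[-10,-40,0,0],[-10,-40,0,0]]]}}

```text
clock: 54.25
eef_pos: [0.4695, 0.2805, 0.1604]
tool_rot: [0.999, -0.017, -0.03, -0.026]
ft_force: [0.4, 0.3, -0.4]
grip_width: 0.0854
```

```bash
python3 - <<'E'
from h import *
c=cam("top","t18"); print(strip(c,1),strip(c,3))
for b in brushes(c):
    if b[1][0]>.3 and abs(b[1][1])<.6: print(b)
for b in brushes(c,.076):
    if b[1][0]>.5 and abs(b[1][1])<.6: print("rest",b)
d=cam("side","s18"); print(d["im"].shape)
cv2.imwrite("pics/s18c.png",cv2.resize(d["im"][150:270,280:400],None,fx=5,fy=5,interpolation=cv2.INTER_CUBIC)[:,:,::-1])
E
```

```text
([258.2, 164.4], [(78, -177.8, 0.0276)]) ([369.2, 163.5], [(78, 179.2, 0.0273)])
([370.0, 210.0], [0.5655, -0.1315], [117, 30], -91.2, [136.0, 51.0])
([315.0, 210.0], [0.5687, 0.0313], [114, 30], 88.9, [33.0, 122.0])
rest ([370.0, 210.0], [0.5555, -0.1256], [111, 29], -91.2, [143.0, 41.0])
rest ([315.0, 210.0], [0.5586, 0.0296], [108, 29], 88.9, [45.0, 136.0])
(400, 640, 3)
```

View pics/s18c.png

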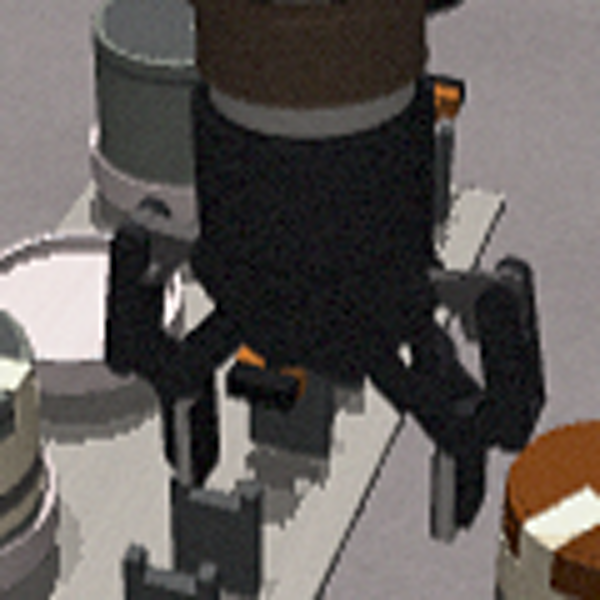

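Call:
{"method": "apply_moves", "body": {"moves": [[[0,0,0,-7.8],[0,0,0,-7.8],[0,0,0,-7.8],[0,0,0,-7.8],[0,0,0,-7.8],[0,0,0,-7.8],[0,0,0,-7.8],[0,0,0,-7.8],[0,0,0,-7.8],[0,0,0,0]]], "hand": 0}}

```text
clock: 55.35
eef_pos: [0.4669, 0.278, 0.1574]
tool_rot: [0.811, 0.584, -0.012, -0.039]
ft_force: [1.0, -0.1, -0.2]
grip_width: 0.0429
```

```bash
cat >> h.py <<'E'
def tomove(p,yaw=None):
    from scipy.spatial.transform import Rotation as R
    o=telemetry.get_obs(); r=R.from_quat(o["tool_rot"]); x=r.apply([1,0,0]); y=np.degrees(np.arctan2(x[1],x[0]))
    print("eef",o["eef_pos"].round(4),"yaw",round(y,1),"zaxis",r.apply([0,0,1]).round(3),"tool mm",(r.inv().apply(np.array(p)-o["eef_pos"])*1000).round(1), "turn",None if yaw is None else round(y-yaw,1))
E
python3 - <<'E'
from h import *
c=cam("top","t19")
for b in brushes(c):
    if b[1][0]>.3 and abs(b[1][1])<.6: print(b)
tomove([.456,.336,.03],69.1)
E
```

```text
([370.0, 210.0], [0.5655, -0.1315], [117, 30], -91.2, [136.0, 52.0])
([315.0, 210.0], [0.5687, 0.0313], [114, 30], 88.9, [33.0, 122.0])
eef [0.4669 0.278  0.1574] yaw 71.3 zaxis [-0.064  0.049 -0.997] tool mm [ 48.2 -19.  130.6] turn 2.2
```

```bash
python3 - <<'E'
from h import *
d=cam("side"); a=cv2.imread("pics/side0.png")[:,:,::-1].astype(int); b=d["im"].astype(int)
for im in(a,b):
    hsv=cv2.cvtColor(im.astype(np.uint8),cv2.COLOR_RGB2HSV); m=cv2.inRange(hsv,(4,110,60),(22,255,255)); m[:300]=0; m[:,:305]=0; m[:,385:]=0
    n,l,s,ce=cv2.connectedComponentsWithStats(m); print([(s[j].tolist(),ce[j].round(1).tolist()) for j in range(1,n) if s[j,4]>20])
E
```

```text
[([316, 319, 55, 42, 690], [342.0, 339.9]), ([305, 343, 42, 55, 1702], [324.6, 372.2])]
[([316, 319, 55, 42, 691], [342.1, 339.9]), ([305, 344, 42, 54, 1677], [324.4, 372.3])]
```

Call:
{"method": "apply_moves", "body": {"moves": [[[12,-5,10,2.2],[12,-5,20,0],[12,-5,20,0],[12,-4,20,0],[0,0,20,0],[0,0,20,0],[0,0,15,0],[0,0,0,0],[0,0,0,0],[0,0,0,0]]]}}

```text
clock: 56.45
eef_pos: [0.4603, 0.3366, 0.0329]
tool_rot: [0.83, 0.556, -0.011, -0.038]
ft_force: [-0.6, 0.2, 0.6]
grip_width: 0.0428
```

```bash
python3 - <<'E'
from h import *
tomove([.456,.336,-.0135],69.1)
d=cam("side"); cv2.imwrite("pics/s20.png",cv2.resize(d["im"][270:400,280:420],None,fx=4,fy=4,interpolation=cv2.INTER_CUBIC)[:,:,::-1])
E
```

```text
eef [0.4603 0.3366 0.0329] yaw 67.6 zaxis [-0.061  0.05  -0.997] tool mm [-3.3 -0.3 46.5] turn -1.5
```

View pics/s20.png

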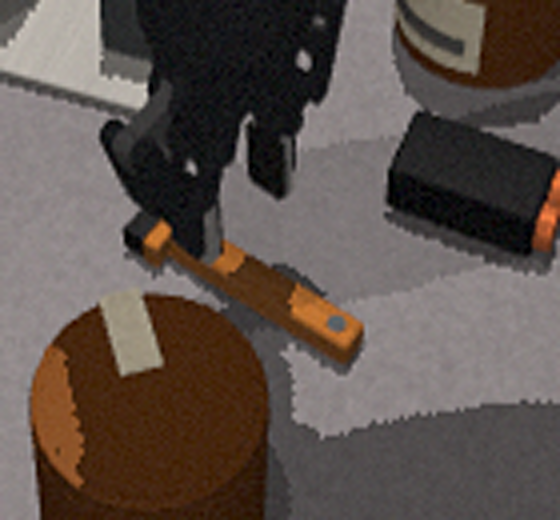

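Call:
{"method": "apply_moves", "body": {"moves": [[[-3,0,15,-1.5],[0,0,15,0],[0,0,10,0],[0,0,5,0],[0,0,0,0],[0,0,0,0],[0,0,0,0],[0,0,0,0],[0,0,0,0],[0,0,0,0]]]}}

```text
clock: 57.5
eef_pos: [0.463, 0.3396, -0.0053]
tool_rot: [0.823, 0.566, -0.003, -0.038]
ft_force: [0.2, -0.3, 0.4]
grip_width: 0.043
```

```bash
python3 - <<'E'
from h import *
tomove([.456,.336,-.0135],69.1)
d=cam("side"); cv2.imwrite("pics/s21.png",cv2.resize(d["im"][300:380,290:390],None,fx=5,fy=5,interpolation=cv2.INTER_CUBIC)[:,:,::-1])
E
```

```text
eef [ 0.463   0.3396 -0.0053] yaw 69.0 zaxis [-0.047  0.059 -0.997] tool mm [-6.2 -4.8  8.3] turn -0.1
```

View pics/s21.png

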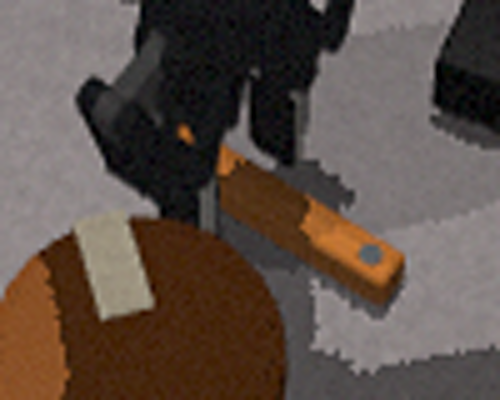

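Call:
{"method": "apply_moves", "body": {"moves": [[[-3,-5,2,0],[-3,-2,4,0],[0,0,2,0],[0,0,0,0],[0,0,0,0],[0,0,0,0],[0,0,0,0],[0,0,0,0],[0,0,0,0],[0,0,0,0]]]}}

```text
clock: 58.55
eef_pos: [0.453, 0.3367, -0.0138]
tool_rot: [0.823, 0.566, -0.003, -0.038]
ft_force: [-0.0, -0.4, -0.1]
grip_width: 0.0426
```

Call:
{"method": "apply_moves", "body": {"moves": [[[0,0,0,0],[0,0,0,0],[0,0,0,0],[0,0,0,0],[0,0,0,0],[0,0,0,0],[0,0,0,0],[0,0,0,0],[0,0,0,0],[0,0,0,0]]], "hand": -1}}

```text
clock: 59.55
eef_pos: [0.4532, 0.3368, -0.0134]
tool_rot: [0.823, 0.566, -0.002, -0.038]
ft_force: [0.2, -0.2, -0.3]
grip_width: 0.0159
```

Call:
{"method": "apply_moves", "body": {"moves": [[[0,0,-10,0],[0,0,-20,0],[0,0,-25,0],[0,0,-25,0],[0,0,-25,0],[0,0,-15,0],[0,0,0,0],[0,0,0,0],[0,0,0,0],[0,0,0,0]]]}}

```text
clock: 60.55
eef_pos: [0.4569, 0.3277, 0.1111]
tool_rot: [0.823, 0.566, -0.005, -0.038]
ft_force: [0.0, -0.4, -0.6]
grip_width: 0.016
```

Call:
{"method": "apply_moves", "body": {"moves": [[[0,0,0,6.9],[0,0,0,6.9],[0,0,0,6.9],[0,0,0,6.9],[0,0,0,6.9],[0,0,0,6.9],[0,0,0,6.9],[0,0,0,6.9],[0,0,0,6.9],[0,0,0,6.9]]]}}

```text
clock: 61.55
eef_pos: [0.4492, 0.3236, 0.0983]
tool_rot: [0.999, -0.024, -0.036, -0.021]
ft_force: [-0.6, 0.4, -0.6]
grip_width: 0.0157
```

```bash
python3 - <<'E'
from h import *
tomove([.560,.1863,.095],-.8)
E
```

```text
eef [0.4492 0.3236 0.0983] yaw -2.7 zaxis [-0.072  0.043 -0.996] tool mm [117.  131.6 -10.6] turn -1.9
```

Call:
{"method": "apply_moves", "body": {"moves": [[[13,15,-1,-1.9],[13,15,-1,0],[13,15,-1,0],[13,15,-1,0],[13,15,-1,0],[13,15,-1,0],[13,15,-1,0],[12,13,-1,0],[12,13,0,0],[0,0,0,0]]]}}

```text
clock: 62.55
eef_pos: [0.5588, 0.1836, 0.0798]
tool_rot: [0.999, -0.006, -0.046, -0.017]
ft_force: [-0.1, 0.3, -0.4]
grip_width: 0.0161
```

```bash
python3 - <<'E'
from h import *
tomove([.560,.1863,.051],-.8)
E
```

```text
eef [0.5588 0.1836 0.0798] yaw -0.6 zaxis [-0.092  0.034 -0.995] tool mm [ 3.8 -1.7 28.7] turn 0.2
```

Call:
{"method": "apply_moves", "body": {"moves": [[[2,-2,6,0],[0,0,8,0],[0,0,6,0],[0,0,4,0],[0,0,3,0],[0,0,0,0],[0,0,0,0],[0,0,0,0],[0,0,0,0],[0,0,0,0]]]}}

```text
clock: 63.55
eef_pos: [0.556, 0.1894, 0.05]
tool_rot: [0.999, -0.004, -0.047, -0.017]
ft_force: [-0.2, -0.2, -0.5]
grip_width: 0.0159
```

Call:
{"method": "apply_moves", "body": {"moves": [[[1,1,1,0],[0,0,2,0],[0,0,2,0],[0,0,0,0],[0,0,0,0],[0,0,0,0],[0,0,0,0],[0,0,0,0],[0,0,0,0],[0,0,0,0]]]}}

```text
clock: 64.55
eef_pos: [0.5579, 0.1883, 0.048]
tool_rot: [0.999, -0.005, -0.046, -0.018]
ft_force: [-0.7, -0.8, 1.9]
grip_width: 0.0158
```

Call:
{"method": "apply_moves", "body": {"moves": [[[0,0,0,0],[0,0,0,0],[0,0,0,0],[0,0,0,0],[0,0,0,0],[0,0,-10,0],[0,0,-20,0],[0,0,-25,0],[0,0,-25,0],[0,0,-10,0]]], "hand": 0.2}}

```text
clock: 65.55
eef_pos: [0.5648, 0.1844, 0.14]
tool_rot: [0.999, -0.005, -0.048, -0.017]
ft_force: [0.7, -0.0, -0.1]
grip_width: 0.0513
```

Call:
{"method": "apply_moves", "body": {"moves": [[[-40,0,-5,0],[-40,10,-5,0],[-40,20,0,0],[-40,20,0,0],[-40,20,0,0],[-20,20,0,0],[0,0,0,0],[0,0,0,0],[0,0,0,0],[0,0,0,0]]]}}

```text
clock: 66.55
eef_pos: [0.3408, 0.0946, 0.168]
tool_rot: [0.999, -0.004, -0.045, -0.018]
ft_force: [0.3, -0.4, -0.4]
grip_width: 0.0514
```

```bash
python3 - <<'E'
from h import *
c=cam("top","t22"); print(strip(c,1),strip(c,3))
for b in brushes(c,.076):
    if b[1][0]>.5 and abs(b[1][1])<.6: print("rest",b)
d=cam("side"); a=cv2.resize(c["im"][140:240,230:400],(425,250)); b=cv2.resize(d["im"][130:310,230:400],(472,500),interpolation=cv2.INTER_CUBIC)
o=np.zeros((500,897-100,3),np.uint8); o[:212,:360]=cv2.resize(a,(360,212)); o[:,360:797]=cv2.resize(b,(437,463+37))
cv2.imwrite("pics/f22.png",o[:,:,::-1])
E
```

```text
([258.2, 164.4], [(80, -178.3, 0.028)]) ([369.2, 163.5], [(78, 179.2, 0.0273)])
rest ([259.0, 212.0], [0.5549, 0.1892], [109, 29], -89.9, [102.0, 34.0])
rest ([370.0, 210.0], [0.5555, -0.1256], [111, 29], -91.2, [146.0, 42.0])
rest ([315.0, 210.0], [0.5586, 0.0296], [108, 29], 88.9, [47.0, 138.0])
```

View pics/f22.png

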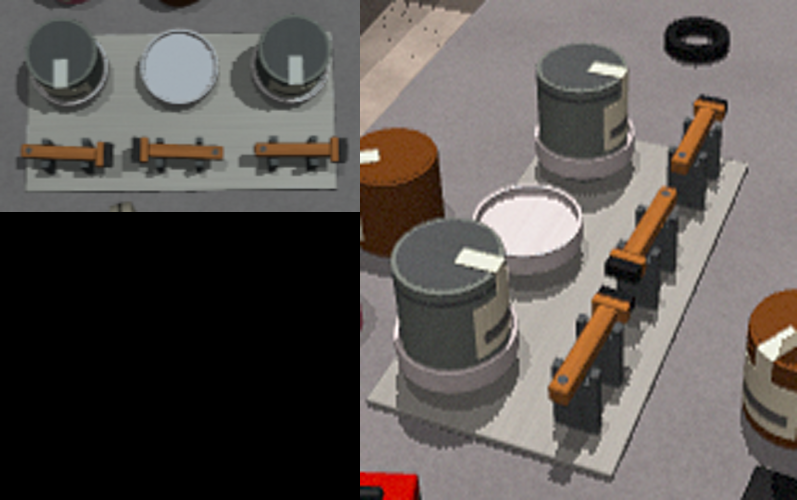

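The picture shows all three brushes lying level in their notches, with both labels facing front. I'm handing the job in.

```bash
python3 - <<'E'
from workcell import workorder
print(workorder.job_done())
E
```

```text
the job is handed in; nothing more can be done
None
```

I turned both tins so their labels face the front, laid one brush in each of the three notched rests, and handed the job in at about 67 s. No verdict was reported. The middle seat had no tin.

**Last checks**
- **Tins:** from the top view, the tin 1 label is about 2.5° off straight front, and tin 3 is at 0°. The limit of 15 mm is about 18°. Both tins stand upright in their seats.
- **Brushes:** they measure about 5 mm or less from their rest points in plan and within 1° of the stand's y axis. Their height was not measured directly. It rests on the side picture, which shows them level in the notches, and on the hand heights at release.
- **Surroundings:** I never moved near the battery, tape or connector, but I took no final measurement of them. The gripper was clear of everything at hand-in.

**What disagreed**
- **Fingertip height:** the cameras showed the fingertips about 32 mm higher along the tool than the reported hand position implied. Because of that, some early strokes on tin 3 slid on its lid. I corrected for the offset and turned it again from the side.
- **Hand tilt:** the hand slowly tilted during moves. I straightened it once by pressing a fingertip lightly, at about 10 N, against a rest upright.
- **Overshoot:** tin 1 also went too far at first and needed one stroke back.

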